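Dust off a slide and hold it under the magnifier

TASK

With the slide carrier still fully home, press the red cap of the air duster all the way down to blow the dust off the slide, and let the cap spring back up. Then take the blue paddle on the end of the sprung rod with the fingers and pull the rod out of its black sleeve until the whole red ring has just come out of the sleeve's mouth, which puts the specimen under the magnifier. Finish while still holding the paddle out there with the fingers, the rod at rest, and leave the glassware, vials, tweezers and slide box where they lie.

Things in the scene. Friction and masses are not known exactly. Their poses are not given: they have to be found in the camera images.
- station: Slide viewing station, fixed to the bench: white base plate 240 x 190 x 12 mm (local x -90 to +150, y -50 to +140); origin on the bench top under the rod's axis, z up. The rod lies along local x, 50 mm up, and is PULLED OUT towards local -x. The black sleeve (28 mm over its collar, top at 64 mm) runs from x +20 to +149 at y = 0.
- lens (a point): Centre of the fixed magnifier lens, 67 mm over its black rim, on a post beside the rod; its top is 87 mm above the bench.
- specimen (a point): The green specimen on the glass slide, in a black carrier 100 x 36 mm that an aluminium crossbar joins to the rod, so that it moves with the rod. The carrier's top is about 55 mm above the bench. At the mark the specimen lies under the lens.
- sleeve_mouth (a point): Centre of the sleeve's mouth, where the steel rod (12 mm diameter) comes out; 50 mm above the bench. Its x axis is the station's x axis (the rod comes out towards -x).
- pull_rod (a joint): How far the rod is pulled out, m: 0 = fully home, stop at 0.090. An inner spring pulls it back with about 4 N at home, 10 N at the mark (100 N/m); let go, it runs home. A red ring 8 mm wide on the rod is hidden in the sleeve at home; its first edge appears at 0.052 and the whole ring is just out at 0.060.
- paddle_top (a point): Centre of the top edge (130 mm above the bench) of the blue upright grip paddle on the rod's outer end (solid pull_rod_c3), white band round it: 12 mm thick along the rod, 28 mm wide, from 40 to 130 mm up; axes as the station's. At home it is 94 mm in front of the sleeve's mouth. Round it all is below 88 mm: its upper 40 mm can be gripped from above, along or across the rod.
- duster: Yellow air duster canister fixed to the bench beside the slide, 52 mm diameter (62 mm black foot), shoulder to 136 mm; origin at the centre of its foot, z up. Its thin straw points to its local -y, at the slide.
- cap (a joint): How far the red nozzle cap is pressed down, in m: 0 = up, 0.009 = fully down. Spring: about 4 N to start, 8 N fully down. It counts as pressed beyond 0.006 and springs back by itself.
- cap_top (a point): Centre of the flat top of the red cap (34 mm diameter), 160 mm above the bench when up; moves down with the cap.
- dish_a: Clear open dish, 86 mm diameter, 15 mm high, loose, origin under its centre. Leave alone.
- dish_b: Another clear dish, same size, loose. Leave alone.
- vial_a: Small clear vial with a white cap, 26 mm diameter, 50 mm high, loose, origin under its centre. Leave alone.
- vial_b: Small clear vial with a green cap, same size, loose. Leave alone.
- tweezers: Blue tweezers lying flat, about 130 mm long along their x, 8 mm high, loose. Leave alone.
- slide_box: Open white slide box, 100 x 85 x 30 mm, lid open at its +x side (200 mm long in all), loose, origin under the box's centre. Leave alone.
Not all that is in view belongs to the job. Several things look just like the duster: the one meant starts farthest to the robot's left.

How it is judged:
By the outcome, as a careful person would: the job done as asked, in the order asked, and still so for the second after the job is handed in, while the arm keeps its last pose, push and grip.
It also fails if it takes over 45 s, if anything falls off the work surface, if the arm or the gripper's body presses on something with over 40 N, if the wrist force passes 120 N, or if a joint passes its speed limit or range.

ROBOT

A 6-joint arm with a two-finger parallel gripper is mounted at the origin on the work surface. World frame = base frame: x ahead of the robot, y to its left, z up, the work surface at z = 0. Lengths are in m, angles in degrees, forces in N, time in s.
With the tool pointing down it reaches from about 0.375 to 0.925 m from the base axis. Payload 5.7 kg.
Tool frame: the origin (TCP) lies on the centre line of the jaws, within the pads' length; the fingertips stand 25 mm ahead of it and the grasp point (between the pads) lies 6 mm ahead of it; z points along the fingers, y is the line along which they close (so a half turn about z gives the same grasp; the last joint's range is limited). The gripper opens to 85 mm and grips with 20 to 120 N. Pads are 22 mm wide; open, the fingers measure 114 mm over their backs; the gripper's body (76 mm by 85 mm) begins 54 mm behind the grasp point. The pads swing forward as they close: fully open they stand 13 mm farther back than shut.
Start: joints at [58.665, 20.558, 86.54, -0, 72.909, -6.595], TCP at [0.251, 0.545, 0.228] pointing down, gripper open.
Joint ranges: [-170.27, 170.27], [-57.76, 135], [12.27, 136.19], [-55.21, 235.2], [11.17, 155.16], [-170.74, 170.74]. Speed limits (degrees/s): [136.94, 136.94, 180, 180, 180, 180].

INTERFACE

Orientations are given as [roll, pitch, yaw] about the fixed x, y, z axes, in that order (R = Rz(yaw) Ry(pitch) Rx(roll)).
In Python, from cell import env gives the robot as it stands. Calls block until the motion is done:
- env.move_pose(position, orientation): joint-space move of the TCP to a pose.
- env.move_l(position, v=0.15, orientation=None): straight line of the TCP; orientation=None keeps the orientation; v is the mean speed in m/s.
- env.goto_joints(angles): joint-space move.
- env.command_gripper(opening, force=None): finger opening in m; force is the grip in N (None keeps the last); returns when the fingers have stopped.
- env.dwell(seconds).
- env.inverse_kinematics(position, orientation): joint angles nearest the present ones, or None.
- env.state(): the state.
- env.capture(name): name is "scene" or "top" or "wrist"; returns a dict with "frame" (480x640x3 uint8, red, green, blue), "fx", "fy", "cx", "cy" (pixels), "k1" (the pictures are not rectified: a ray, as slopes to the right and down, at radius r is drawn at 1 + k1 r^2 times it, then the intrinsics apply), "rvec" (rotation vector, rad) and "tvec" (3), from world to camera coordinates, as OpenCV has them. Camera axes: x right, y down, z forward; pixel columns grow to the right and rows downward; lengths in m; the calibration is good to about 2 mm. A picture is of the moment at which its call begins. There is no depth.
A pose or a line that the arm cannot do raises env.Unreachable and nothing moves.
- env.close_job(): hands the job in; it is judged then, once.
The state is a dict: "t": time; "joint_pos": joint angles; "joint_vel": joint speeds; "joint_efforts": joint torques, N m; "eef_pos": TCP position; "ee_rot": TCP orientation; "wrist_force": force on the tool from outside, world axes, zero at the start; "ft_torque": the same for the moment, N m; "opening": finger opening in m; "finger_force": force on a finger pad.
Only numpy, scipy, OpenCV 4.12 (cv2) and the standard library are available. Lean on these libraries where they do the work, as an engineer would, in place of code of your own. Each camera call takes 0.05 s, during which the arm holds its last target. There are 200 camera calls.

## Working session

There is one attempt and no reset: what is moved stays moved. The work goes in short steps, each a Python script; the robot and the scene stay as the last script left them, time stands still between calls to the robot, and variables do not carry over. Pictures are saved under pics/ and viewed, at most 10 in all, crops included, and the job is handed in when it is done.

```bash
mkdir -p pics
cat > h.py <<'E'
import numpy as np, cv2, pickle
from cell import env
def cap(name,f):
    c=env.capture(name); cv2.imwrite(f'pics/{f}.png',c['frame'][:,:,::-1]); pickle.dump(c,open(f'pics/{f}.pkl','wb')); return c
def ray(c,u,v):
    xd=np.array([(u-c['cx'])/c['fx'],(v-c['cy'])/c['fy']]); x=xd.copy()
    for _ in range(30): x=xd/(1+c['k1']*(x@x))
    R=cv2.Rodrigues(np.array(c['rvec'],float))[0]; t=np.array(c['tvec'],float).ravel()
    return -R.T@t, R.T@np.array([x[0],x[1],1])
def at_z(c,u,v,z):
    o,d=ray(c,u,v); return o+d*(z-o[2])/d[2]
def load(f): return pickle.load(open(f'pics/{f}.pkl','rb'))
E
python3 - <<'E'
from h import *
cap('scene','s0');cap('top','t0')
print(env.state()['t'])
E
```

```text
0.1
```

View pics/t0.png

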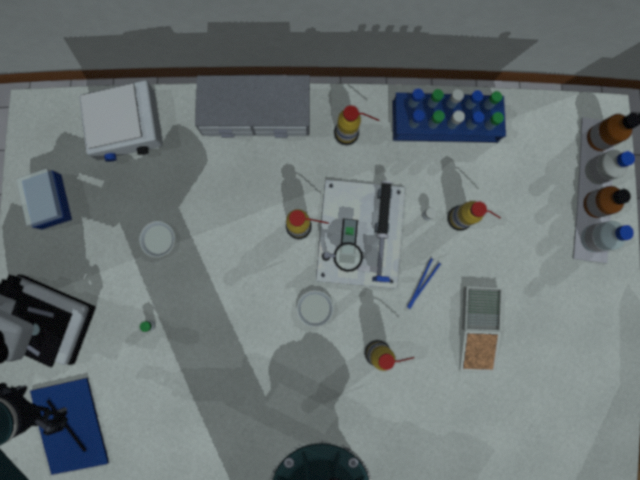

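View pics/s0.png

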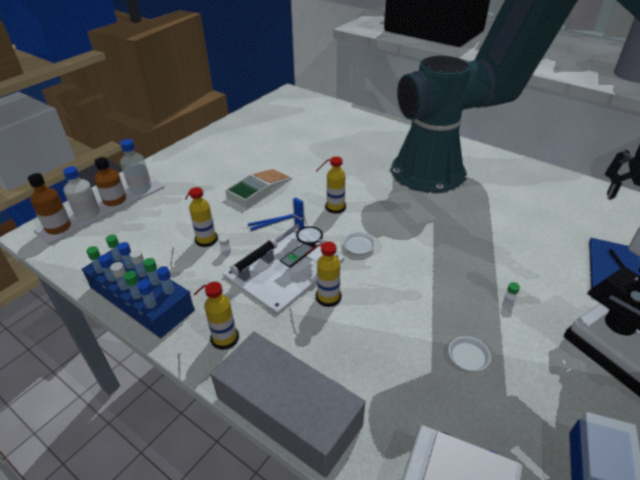

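Four dusters appear in the top view: caps at (298,218), (350,113), (478,209) and (386,361). The leftmost, (298,218), sits beside the slide with its straw pointing at it, so it fits. I'll confirm that in an enlarged crop.

Run:
```python
from h import *
f=cv2.imread('pics/t0.png')[170:290,270:430]
cv2.imwrite('pics/t0c.png',cv2.resize(f,None,fx=5,fy=5,interpolation=cv2.INTER_CUBIC))
c=load('t0')
for u,v,z in [(298,217,.16),(350,113,.16),(478,209,.16),(386,361,.16),(383,279,.13)]: print(at_z(c,u,v,z).round(3))
print(ray(c,320,240)[0])
```

```text
[0.622 0.054 0.16 ]
[ 0.845 -0.054  0.16 ]
[ 0.642 -0.323  0.16 ]
[ 0.328 -0.127  0.16 ]
[ 0.496 -0.125  0.13 ]
[0.47917768 0.02722584 1.27846829]
```

View pics/t0c.png

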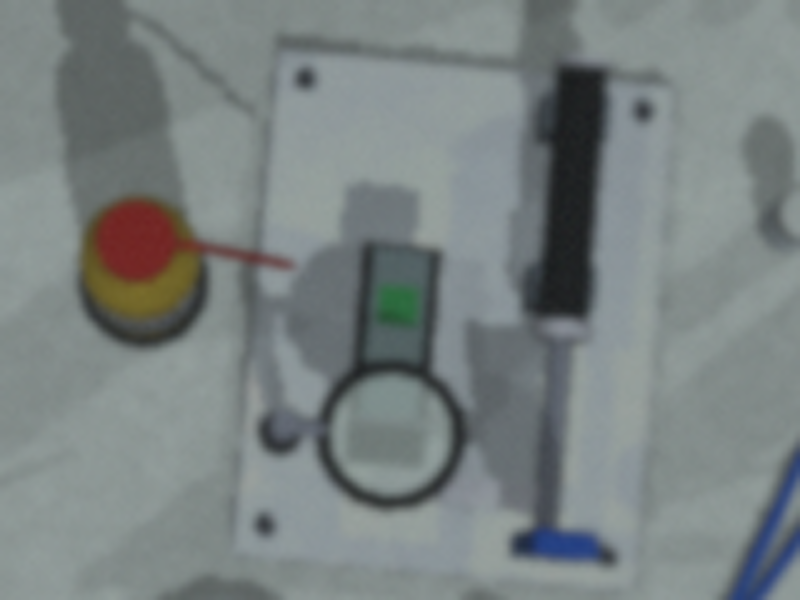

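Confirmed: the cap is at crop (137,239), its straw points at the green specimen, and the paddle top is at crop (568,543). Next I press the cap.

Run:
```python
from h import *
c=load('t0'); g=lambda u,v,z: at_z(c,270+(u-2)/5,170+(v-2)/5,z)
a=g(587,72,.064); b=g(564,300,.064); m=g(562,325,.05); p=g(568,543,.13); k=g(137,239,.16)
yaw=np.degrees(np.arctan2(*(a-b)[1::-1])); print('yaw',yaw,'mouth',m,'pad',p,'cap',k, np.linalg.norm((m-p)[:2]), np.degrees(np.arctan2(*(m-p)[1::-1])))
s=env.state(); print(s['ee_rot'],s['wrist_force'])
R=[180,0,0]
env.command_gripper(0.0,40)
for y in (0,90,180,-90):
    print(y, env.inverse_kinematics(list(k[:2])+[.22],[180,0,y]), env.inverse_kinematics(list(p[:2])+[.12],[180,0,y]))
env.move_l([k[0],k[1],.24],v=.25)
env.move_l([k[0],k[1],.20],v=.15)
cap('wrist','w1'); print(env.state()['t'],env.state()['wrist_force'],env.state()['opening'],env.state()['ee_rot'])
```

```text
yaw -6.210293827114075 mouth [ 0.59731716 -0.13370596  0.05      ] pad [ 0.49753618 -0.12534293  0.13      ] cap [0.62130355 0.05599407 0.16      ] 0.10013083320587227 -4.790987381555352
[-1.79906042e+02 -1.21758313e-02  1.55256692e+02] [-0.27765244 -0.35254353 -0.04585122]
0 [-1.19136924e+00  2.28830979e+01  8.39874642e+01 -2.54444375e-14
  7.31294379e+01  8.88086308e+01] [-2.18574904e+01  2.09115754e+01  1.04174533e+02 -2.54444375e-14
  5.49138911e+01  6.81425096e+01]
90 [-1.19136924e+00  2.28830979e+01  8.39874642e+01 -2.54444375e-14
  7.31294379e+01 -1.19136924e+00] [-21.85749044  20.91157544 104.17453347   0.          54.91389109
 -21.85749044]
180 [ -1.19136924  22.88309795  83.98746417   0.          73.12943788
 -91.19136924] [ -21.85749044   20.91157544  104.17453347    0.           54.91389109
 -111.85749044]
-90 None [-2.18574904e+01  2.09115754e+01  1.04174533e+02 -2.54444375e-14
  5.49138911e+01  1.58142510e+02]
3.9333 [0.125296   0.02965365 0.61747636] -0.00017826328861948753 [1.79993081e+02 2.91213724e-02 1.55280163e+02]
```

View pics/w1.png

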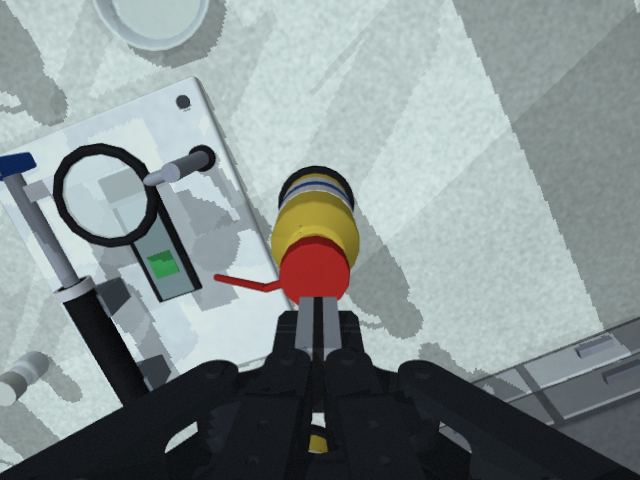

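The wrist view shows the cap disc around (315,272), just ahead of the closed fingertips at (318,298). I'll check it against the top-view estimate, then press.

Run:
```python
from h import *
c=load('w1')
for u,v in [(280,272),(350,272),(315,237)]: print(at_z(c,u,v,.16).round(4))
k=np.array([.6213,.056])
P=cv2.projectPoints(np.array([[*k,.16],[*env.state()['eef_pos'][:2],.175]]),np.array(c['rvec'],float),np.array(c['tvec'],float),np.array([[c['fx'],0,c['cx']],[0,c['fy'],c['cy']],[0,0,1]]),np.array([c['k1'],0,0,0]))[0]
print(P.ravel(), env.state()['eef_pos'])
```

```text
[0.6135 0.0409 0.16  ]
[0.6272 0.0706 0.16  ]
[0.6048 0.0629 0.16  ]
[316.35646161 273.53484805 316.94800001 286.98919211] [0.62161146 0.05620953 0.20063435]
```

Run:
```python
from h import *
k=[.621,.056]
for z in np.arange(.188,.1705,-.001):
    env.move_l([*k,z],v=.03); s=env.state(); f=s['wrist_force'][2]
    print(round(z,3),s['eef_pos'][2].round(4),round(f,1))
    if f>14: break
cap('scene','s1')
env.dwell(.3); print(env.state()['eef_pos'][2],env.state()['wrist_force'])
env.move_l([*k,.24],v=.12); cap('scene','s2'); print(env.state()['t'])
```

```text
0.188 0.1879 0.2
0.187 0.187 0.0
0.186 0.1859 -0.6
0.185 0.1849 0.6
0.184 0.1839 0.0
0.183 0.1829 0.0
0.182 0.1819 -0.2
0.181 0.1809 0.4
0.18 0.1799 -0.2
0.179 0.1789 0.1
0.178 0.1779 -0.3
0.177 0.1769 -0.0
0.176 0.1759 -0.6
0.175 0.1749 0.2
0.174 0.1739 -0.6
0.173 0.1729 -0.4
0.172 0.1719 0.9
0.171 0.1709 0.6
0.17101099808134743 [0.23163286 0.0580464  0.15181501]
9.8583
```

Run:
```python
from h import *
f=cv2.imread('pics/s1.png')[170:320,230:430]
g=cv2.imread('pics/s2.png')[200:300,280:380]
cv2.imwrite('pics/s1c.png',cv2.resize(f,None,fx=4,fy=4,interpolation=cv2.INTER_CUBIC))
```

```text
(no output)
```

View pics/s1c.png

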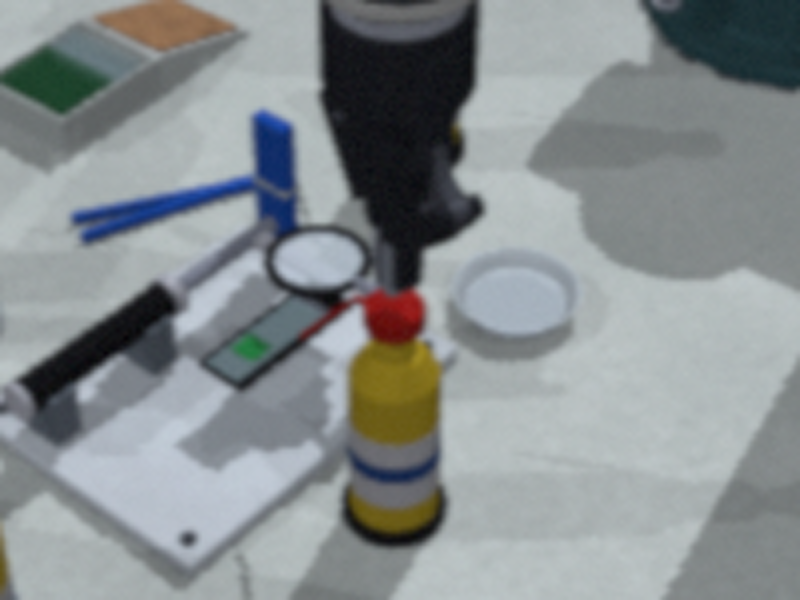

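Run:
```python
from h import *
s=load('s1');t=load('t0');w=load('w1')
obs=[(s,328.5,246.),(t,297,217.4),(w,316,275)]
for c,u,v in obs:
    o,d=ray(c,u,v); print('cam',o.round(3),'at .16',at_z(c,u,v,.16).round(4),'at .15',at_z(c,u,v,.15).round(4))
def proj(c,p): return cv2.projectPoints(np.array([p],float),np.array(c['rvec'],float),np.array(c['tvec'],float),np.array([[c['fx'],0,c['cx']],[0,c['fy'],c['cy']],[0,0,1]]),np.array([c['k1'],0,0,0]))[0].ravel()
print('tip in s1 crop',(proj(s,[.621,.056,.146])-[230,170])*4)
# red masks
for n in ('s0','s1','s2','t0','w1'):
    c=load(n); f=c['frame'].astype(int); m=((f[...,0]>110)&(f[...,1]<70)&(f[...,2]<80)).astype('uint8')
    _,_,st,ce=cv2.connectedComponentsWithStats(m)
    print(n,[(x[:5].tolist(),y.round(1).tolist()) for x,y in zip(st[1:],ce[1:]) if x[4]>60])
for z in (.16,.136): print([ (proj(w,[.621+.017*np.cos(a),.056+.017*np.sin(a),z])).round(0).tolist() for a in (0,1.57,3.14,4.71)])
```

```text
cam [1.233 0.49  0.832] at .16 [0.6222 0.0564 0.16  ] at .15 [0.6131 0.05   0.15  ]
cam [0.479 0.027 1.278] at .16 [0.6213 0.056  0.16  ] at .15 [0.6226 0.0563 0.15  ]
cam [0.553 0.089 0.346] at .16 [0.6219 0.0555 0.16  ] at .15 [0.6256 0.0538 0.15  ]
tip in s1 crop [394.56741928 322.00492134]
s0 [([189, 188, 13, 7, 69], [195.2, 190.8]), ([320, 242, 16, 10, 119], [328.0, 246.4]), ([204, 282, 18, 12, 146], [212.6, 287.3])]
s1 [([189, 188, 13, 7, 72], [195.2, 191.0]), ([320, 242, 16, 9, 88], [328.4, 246.0]), ([204, 282, 18, 12, 153], [212.7, 287.5])]
s2 [([189, 188, 13, 7, 68], [195.1, 190.9]), ([320, 242, 16, 10, 120], [327.9, 246.6]), ([204, 282, 18, 12, 152], [212.8, 287.5])]
t0 [([474, 202, 13, 14, 132], [479.7, 208.5]), ([290, 211, 15, 14, 148], [296.9, 217.9]), ([380, 356, 15, 13, 154], [386.5, 362.0])]
w1 [([214, 243, 136, 62, 3686], [305.7, 273.6])]
[[331.0, 303.0], [349.0, 259.0], [301.0, 242.0], [283.0, 287.0]]
[[330.0, 283.0], [346.0, 243.0], [302.0, 227.0], [287.0, 268.0]]
```

The cap position agrees in all three views at (0.621, 0.056), and the scene view shows the fingertips still just above the cap. They reach less far than I assumed, so I'll continue the guarded descent.

Run:
```python
from h import *
k=[.6215,.056]
env.move_l([*k,.173],v=.12)
for z in np.arange(.171,.140,-.0015):
    env.move_l([*k,z],v=.05); s=env.state(); f=s['wrist_force'][2]
    print(round(z,4),round(f,1),end='; ')
    if f>14: break
cap('scene','s3')
print(env.state()['eef_pos'],env.state()['wrist_force'],env.state()['t'])
f=cv2.imread('pics/s3.png')[200:310,260:400]
cv2.imwrite('pics/s3c.png',cv2.resize(f,None,fx=5,fy=5,interpolation=cv2.INTER_CUBIC))
```

```text
0.171 -0.2; 0.1695 0.1; 0.168 0.0; 0.1665 -1.0; 0.165 0.9; 0.1635 -0.0; 0.162 -0.1; 0.1605 -1.2; 0.159 -0.1; 0.1575 -0.2; 0.156 3.4; 0.1545 4.0; 0.153 4.4; 0.1515 5.2; 0.15 6.3; 0.1485 7.3; 0.147 7.4; 0.1455 16.0; [0.6218457  0.05601212 0.14738866] [-4.16862517  0.17505229 16.28483712] 15.1167
```

View pics/s3c.png

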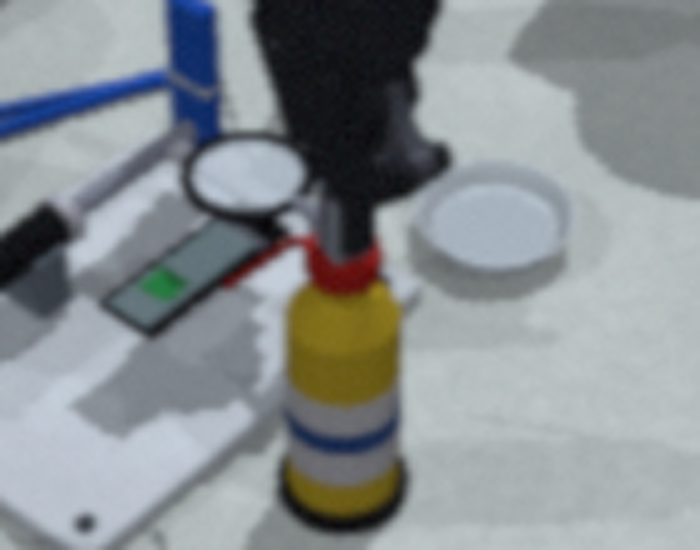

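The cap went fully down: contact at TCP z 0.1565, a hard stop 9 mm lower at 16 N. That puts the shut tips about 3.5 mm behind the TCP, which I'll use for the grasp. I'll release the cap and hover over the paddle.

Run:
```python
from h import *
env.dwell(.2)
env.move_l([.6215,.056,.20],v=.15)
cap('scene','s4')
c=load('s4'); f=c['frame'].astype(int)[235:262,310:345]; print('red',((f[...,0]>110)&(f[...,1]<70)&(f[...,2]<80)).sum())
env.command_gripper(.06,40)
env.move_pose([.497,-.125,.20],[180,0,84.5])
cap('wrist','w2'); print(env.state()['t'],env.state()['eef_pos'],env.state()['ee_rot'])
```

```text
red 119
17.4167 [ 0.49802703 -0.12456262  0.2002593 ] [ 1.79931484e+02 -8.04775989e-03  8.46398090e+01]
```

View pics/w2.png

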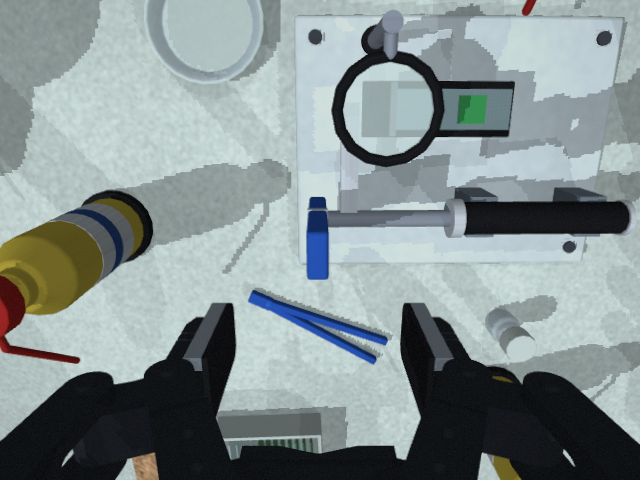

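The cap is back up (red area is 119 px again, as at the start). The paddle's top face is centred at (317.5,254), and the rod runs level from (330,219) to (445,217).

Run:
```python
from h import *
c=load('w2')
for q in [(307,254),(328,254),(317.5,279),(317.5,230)]: print(at_z(c,*q,.13).round(4))
p=at_z(c,317.5,254,.13); a=at_z(c,335,219,.05);b=at_z(c,630,217,.05);m=at_z(c,447,217,.05)
d=b-a; print(p,m,np.degrees(np.arctan2(d[1],d[0])),np.linalg.norm((m-p)[:2]))
e=at_z(c,295,263,.012),at_z(c,582,263,.012);d=e[1]-e[0];print('plate',np.degrees(np.arctan2(d[1],d[0])))
```

```text
[ 0.493  -0.1251  0.13  ]
[ 0.5042 -0.1262  0.13  ]
[ 0.4973 -0.1401  0.13  ]
[ 0.4999 -0.1123  0.13  ]
[ 0.49862507 -0.12566715  0.13      ] [ 0.59119844 -0.13483709  0.05      ] -4.93872068196523 0.0930264317450703
plate -5.484533416492522
```

Run:
```python
from h import *
O=[180,0,84.7]; p=[.4986,-.1257]
env.move_l([*p,.135],v=.2,orientation=O)
for z in (.12,.107,.095):
    env.move_l([*p,z],v=.1); f=env.state()['wrist_force']; print(z,np.round(f,1))
    if abs(f[2])>6: break
e0=env.state()['eef_pos']
env.command_gripper(0.0,60)
s=env.state(); print(s['opening'],s['finger_force'],np.round(s['wrist_force'],1),e0,s['eef_pos'],s['t'])
cap('wrist','w3')
```

```text
0.12 [0.2 1.  0.2]
0.107 [ 0.9 -0.1  0.2]
0.095 [-0.   0.5 -0.5]
0.011562692317793315 58.832611441612244 [-3.8 -0.5  6.6] [ 0.49821373 -0.12555782  0.0949722 ] [ 0.49749571 -0.12561379  0.09542189] 19.2333
```

View pics/w3.png

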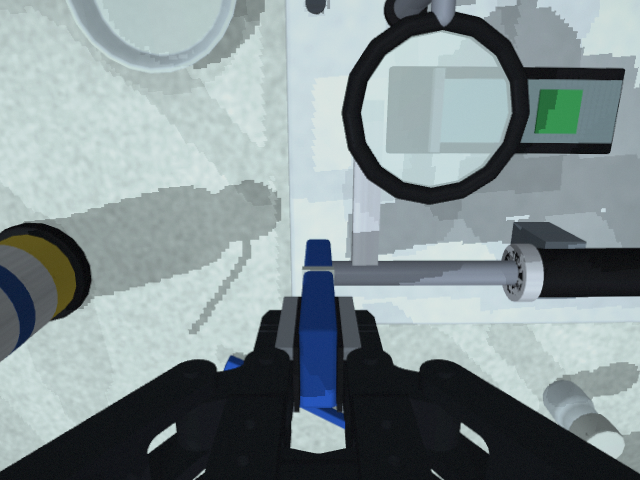

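The paddle is gripped squarely at 11.6 mm and the rod is still home. Now I pull along the rod.

Run:
```python
from h import *
e0=np.array([.4975,-.1256]); d=np.array([-np.cos(np.radians(5.3)),np.sin(np.radians(5.3))])
env.move_l([*(e0+.03*d),.095],v=.08); print(np.round(env.state()['wrist_force'],1))
env.move_l([*(e0+.0615*d),.095],v=.06); env.dwell(.3)
s=env.state(); print('pull',(s['eef_pos'][:2]-e0)@d,s['eef_pos'],np.round(s['wrist_force'],1),s['opening'],s['t'])
cap('wrist','w4');cap('top','t4')
a=cv2.imread('pics/w4.png')[170:370,300:560]
cv2.imwrite('pics/w4c.png',cv2.resize(a,None,fx=3,fy=3,interpolation=cv2.INTER_CUBIC))
```

```text
[ 6.8  0.9 -3.9]
pull 0.058020304425532805 [ 0.4396973  -0.12056885  0.095481  ] [ 8.7  0.9 -6.7] 0.011091296296538159 20.8
```

View pics/w4c.png

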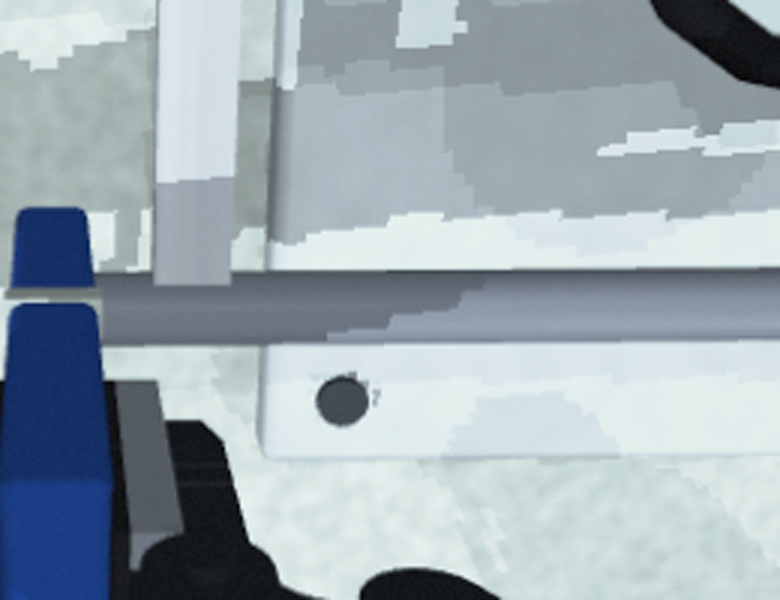

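The pull reads 58 mm, but the sleeve mouth is right of this crop. I'll go to about 60.5 mm and measure the ring by code first.

Run:
```python
from h import *
e0=np.array([.4975,-.1256]); d=np.array([-np.cos(np.radians(5.3)),np.sin(np.radians(5.3))])
def ring(c):
    f=c['frame'].astype(int)[215:320,330:]; m=((f[...,0]>90)&(f[...,1]<.55*f[...,0])&(f[...,2]<.6*f[...,0]))
    v,u=np.nonzero(m)
    if len(u)<10: return 'none',len(u)
    u=u+330;v=v+215; vm=np.median(v); a=at_z(c,u.min()-.5,vm,.056);b=at_z(c,u.max()+.5,vm,.056)
    return u.min(),u.max(),vm,len(u),np.linalg.norm(a-b).round(4)
print(ring(load('w4')))
x=.0615
for i in range(4):
    s=env.state(); q=(s['eef_pos'][:2]-e0)@d
    if abs(q-.0606)<.0004: break
    x+=.0606-q; env.move_l([*(e0+x*d),.095],v=.03); env.dwell(.25)
c=cap('wrist','w5'); s=env.state(); print(q,x,ring(c),np.round(s['wrist_force'],1),s['t'])
a=cv2.imread('pics/w5.png')[200:340,440:640]
cv2.imwrite('pics/w5c.png',cv2.resize(a,None,fx=4,fy=4,interpolation=cv2.INTER_CUBIC))
```

```text
(np.int64(613), np.int64(636), np.float64(271.0), 338, np.float64(0.012))
0.06051148068063819 0.06408147906669992 (np.int64(613), np.int64(639), np.float64(271.0), 436, np.float64(0.0135)) [10.4  1.  -6.8] 21.45
```

Run:
```python
from h import *
cap('scene','s5');cap('top','t5')
z=lambda f,y,x,h,w,k: cv2.resize(cv2.imread(f'pics/{f}.png')[y:y+h,x:x+w],(w*k,h*k),interpolation=cv2.INTER_CUBIC)
I=np.zeros((600,800,3),'uint8')
a=z('w5',240,540,60,100,5); I[:300,:500]=a
b=z('s5',190,240,75,100,4); I[300:600,:400]=b
b=z('t5',215,350,75,50,8)[:600,:]; I[300:600,400:800]=b[:300]
b=z('w4',240,580,60,60,5); I[:300,500:800]=b
cv2.imwrite('pics/m5.png',I)
```

```text
(no output)
```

View pics/m5.png

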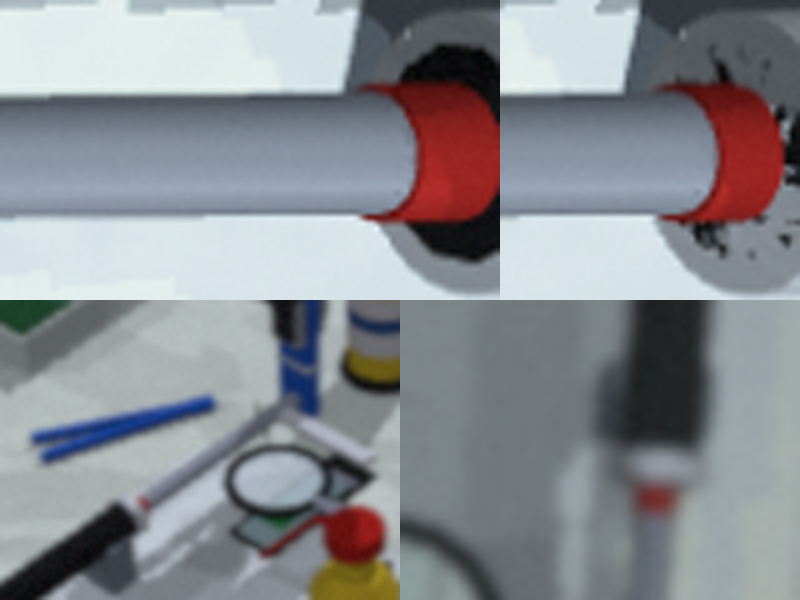

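The ring is essentially whole at the mouth (top-left panel, x 415–499). I'll compute its exposed width along the near line of the rod, and compare it with the 58 mm frame.

Run:
```python
from h import *
def D(c,a,b,z): return np.linalg.norm(at_z(c,*a,z)-at_z(c,*b,z))*1000
w4=load('w4');w5=load('w5'); print(w5['k1'])
for z in (.053,.056):
    print(z,'w5',D(w5,(540+415/5,271),(540+499/5,271),z),'w4',D(w4,(580+218/5,271),(580+284/5,271),z),'rod dia',D(w5,(580,240+95/5),(580,240+216/5),z))
# pull from mouth: ring-front edge->mouth, paddle centre->mouth is 94+pull
c=w4; print(at_z(c,580+284/5,271,.056), env.state()['eef_pos'])
```

```text
-0.03324350864839481
0.053 w5 8.535601787790052 w4 6.7012295476781745 rod dia 12.797054412037344
0.056 w5 8.400141120505605 w4 6.5948799350522505 rod dia 12.59396415864594
[ 0.5930709  -0.13367781  0.056     ] [ 0.43719977 -0.1203433   0.09549925]
```

The estimates put the pull at 60–62 mm. I'll add a 0.5 mm nudge so the whole ring is surely clear, check that it's at rest, and hand in.

Run:
```python
from h import *
e0=np.array([.4975,-.1256]); d=np.array([-np.cos(np.radians(5.3)),np.sin(np.radians(5.3))])
env.move_l([*(e0+.0646*d),.095],v=.02); env.dwell(.6)
s=env.state(); print((s['eef_pos'][:2]-e0)@d,s['opening'],s['finger_force'],np.round(s['wrist_force'],1),np.abs(s['joint_vel']).max(),s['t'])
print(env.close_job())
```

```text
0.06095247364850097 0.011217352762060274 58.97626876831055 [10.1  1.4 -7.5] 0.12408455164221004 22.4
the job is handed in; nothing more can be done
None
```

Job handed in at 22.4 s: with the carrier home, the cap was pressed fully down (9 mm to the stop) and sprang back. The rod is now held at rest about 61 mm out; the ring looked whole at 60.5 mm, but the picture edge cut off the mouth, so full clearance is measured, not seen.

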